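# Shut the reagent cabinet's two lapping doors

## Task

Shut both doors of the small reagent cabinet: the rebated door first, then the flanged door last so that its edge laps over the other, both fully home. Leave the small sample jar standing in front of the cabinet where it is.

Things in the scene. Friction and masses are not known exactly. Their poses are not given: they have to be found in the camera images.
- cabinet: black bench cabinet, fixed, 320 mm wide (y), 200 deep (x), 180 high. Origin: at table height, mid-width of its open front; x points into the cabinet, y to the left seen from the robot, z up. Two light grey upright doors 24 mm thick, from 8 to 180 mm above the table, swing out to the front (-x); shut, their inner faces lie at x = 0, the outer at x = -24 mm. Tape lies on its rear top
- flanged_leaf (a joint): left (+y) door, hinged upright at cabinet x = 0, y = +160 mm: opening angle in rad, 0 = shut (firm stop), starts 0.9 to 1.5. Outer face flat, no handle sticks out. Full thickness 4 to 159 mm from the hinge; beyond, the outer 11 mm run on as a flange to 182 mm, which laps over the other door's edge. Stiff hinge: it stays where left; 1 to 3 N at 110 mm from the hinge moves it
- rebated_leaf (a joint): right (-y) door, hinged upright at cabinet x = 0, y = -160 mm: opening angle in rad, 0 = shut (firm stop), starts 0.9 to 1.5. Outer face flat. Full thickness 4 to 136 mm from the hinge; from there to its edge at 159 mm only the inner 11 mm remain (a step with a black seal). With the flanged door shut first it stops on the flange at about 0.17. Stiff hinge like the other
- jar_center (a point): small clear sample jar with a white lid, 47 mm across, 66 mm high, standing upright 240 to 280 mm in front of the cabinet's front; this point is at its centre, half-way up
Mind the look-alikes: they are no part of the job. Of the things shaped like the part that bears jar_center, the clear one is meant.

How it is judged:
On the way, in this order (a step that is already met when the one before it is completed fails the run):
1. the rebated door is shut (within 0.1 rad) while the flanged door is still open (more than 0.2 rad) (value of joint rebated_leaf below 0.1 rad and value of joint flanged_leaf above 0.2 rad), for 0.1 s.
2. then the flanged door is shut over it (within 0.1 rad) (value of joint each of flanged_leaf, rebated_leaf below 0.1 rad), for 0.2 s.
At the end, for the whole second after the job is handed in: both doors are shut within 0.1 rad (about 16 mm at the edge) and at rest, the rebated one having been shut first and the flanged one lapping over it; the sample jar stands upright within 20 mm of where it was (all of step 2 and velocity of joint rebated_leaf between -0.05 and 0.05 rad/s and velocity of joint flanged_leaf between -0.05 and 0.05 rad/s and distance of jar_center from where it was at the start of the episode below 0.02 m and angle between jar_center's own z axis and vertical below 0.3 rad); the robot touches nothing.
It fails at once if the sample jar is knocked over or shoved more than 20 mm (distance of jar_center from where it was at the start of the episode above 0.02 m or angle between jar_center's own z axis and vertical above 0.3 rad).
It also fails if it takes over 48 s, if anything falls off the work surface, if the arm or the gripper's body presses on something with over 40 N, if the wrist force passes 120 N, or if a joint passes its speed limit or range.

## Robot

A 6-joint arm with a two-finger parallel gripper is mounted at the origin on the work surface. World frame = base frame: x ahead of the robot, y to its left, z up, the work surface at z = 0. Lengths are in m, angles in rad, forces in N, time in s.
With the tool pointing down it reaches from about 0.325 to 0.775 m from the base axis. Payload 5.5 kg.
Tool frame: the origin (TCP) lies on the centre line of the jaws, within the pads' length; the fingertips stand 22 mm ahead of it and the grasp point (between the pads) lies 3 mm ahead of it (tip_extent is the distance from the TCP to the fingertips, in m); z points along the fingers, y is the line along which they close (so a half turn about z gives the same grasp; the last joint's range is limited). The gripper opens to 85 mm and grips with 20 to 120 N. Pads are 22 mm wide; open, the fingers measure 114 mm over their backs; the gripper's body (76 mm by 85 mm) begins 54 mm behind the grasp point. The pads swing forward as they close: fully open they stand 13 mm farther back than shut.
Start: joints at [1.134, 0.091, 1.231, -0, 1.82, -0.057], TCP at [0.222, 0.557, 0.253] pointing down, gripper open.
Joint ranges: [-2.87, 2.87], [-0.86, 2.18], [0.17, 2.46], [-1.51, 4.65], [0.06, 2.69], [-2.65, 2.65]. Speed limits (rad/s): [2.57, 2.57, 3.01, 3.14, 3.14, 3.14].

## Interface

Orientations are given as a rotation vector (axis times angle).
In Python, from bench import get_obs, read_camera, camera_params, sign_off, tip_extent gives the robot as it stands. The module is installed in compiled form; this text tells all that it offers.
- The arm moves only by the tool arm_command, never from a script. Its argument "commands" is a list of rows, each an object of numbers: "x", "y", "z": the shift along the world's x, y, z scaled (see below); "turn": the turn about the world's z scaled (see below). A call has 1 to 20 rows; each row shifts and turns the commanded pose from where the row before left it; what a row does not reach is not made up. The controller multiplies each number of a shift by 30 mm and each number of a turn by 8 degrees. A row lasts 1/10 s, in which the tool goes at most 50 mm and 8.59 degrees, less where a joint would pass 70% of its speed; a pose out of reach is approached as far as the arm can. A call with a number of a shift or a turn outside -1 to 1 is refused whole. A call with a gripper value outside its range is refused whole. "claw" is the closure in counts, from 0 (fully open) to 255 (shut), set as the call begins (left out, the last holds). The fingers move at their own pace and stop on an object; "newtons" is the grip in N (left out, the last holds). Time passes only in rows, so rows that do not move let the fingers close. It gives the time, the measured TCP pose, the force, the opening and the grip force at its end, in the units of the state.
- get_obs(): the state, without advancing time (a new reading comes with each control period).
- read_camera(name): name is "scene" or "top"; returns the picture (420x560x3 uint8, red, green, blue); there is no depth.
- camera_params(name): a dict with "intrinsics" (3x3 intrinsics, pixels), "cam_to_world" (4x4, takes a point from camera to world coordinates). Camera axes: x right, y down, z forward; pixel columns grow to the right and rows downward; lengths in m; the calibration is good to about 2 mm. A picture is of the moment at which its call begins. camera_params takes no time and is no camera call.
- sign_off(): hands the job in; it is judged then, once.
The state is a dict: "t": time; "joints": joint angles; "dq": joint speeds; "joint_efforts": joint torques, N m; "tcp_pos": TCP position; "ee_rot": TCP orientation; "force": force on the tool from outside, world axes, zero at the start; "moment": the same for the moment, N m; "gripper_width": finger opening in m; "gripper_force": force on a finger pad.
Only numpy, scipy, OpenCV 4.12 (cv2) and the standard library are available. Lean on these libraries where they do the work, as an engineer would, in place of code of your own. Each camera call takes 0.05 s, during which the arm holds its last target. There are 200 camera calls.

## Working session

There is one attempt and no reset: what is moved stays moved. The work goes in short steps, Python scripts to look and compute and a tool call to move; the robot and the scene stay as the last step left them, time stands still between calls to the robot, and variables do not carry over. Pictures are saved under pics/ and viewed, at most 10 in all, crops included, and the job is handed in when it is done.

Besides the shell and the picture viewer there is one more tool, called after "Emit:" by a JSON object that holds its "api" and its "payload", one argument or row to a line. arm_command: Moves the arm, as the interface text tells. Its arguments: {"type":"object","properties":{"commands":{"type":"array"},"claw":{"type":"number"},"newtons":{"type":"number"}},"required":["commands"]}

```bash
mkdir -p pics; python3 - <<'E'
from bench import *
import cv2,numpy as np
for n in("scene","top"):
    cv2.imwrite(f"pics/{n}0.png",read_camera(n)[:,:,::-1]); p=camera_params(n)
    print(n,np.round(p["intrinsics"],1).tolist(),np.round(p["cam_to_world"],3).tolist())
o=get_obs();print(o["t"],o["tcp_pos"],o["ee_rot"],o["gripper_width"],tip_extent)
E
```

```text
scene [[389.7, 0.0, 283.5], [0.0, 389.7, 211.7], [0.0, 0.0, 1.0]] [[0.702, 0.668, -0.247, 0.696], [0.712, -0.659, 0.242, -0.117], [-0.001, -0.346, -0.938, 0.708], [0.0, 0.0, 0.0, 1.0]]
top [[418.8, 0.0, 279.1], [0.0, 418.8, 211.2], [0.0, 0.0, 1.0]] [[0.031, -0.969, 0.243, 0.359], [-1.0, -0.03, 0.007, 0.032], [0.0, -0.244, -0.97, 0.835], [0.0, 0.0, 0.0, 1.0]]
0.1 [0.22234448 0.55705853 0.25225211] [-5.92884427e-01 -3.08468921e+00  2.66870053e-03] 0.0852032560516293 0.022
```

View pics/scene0.png

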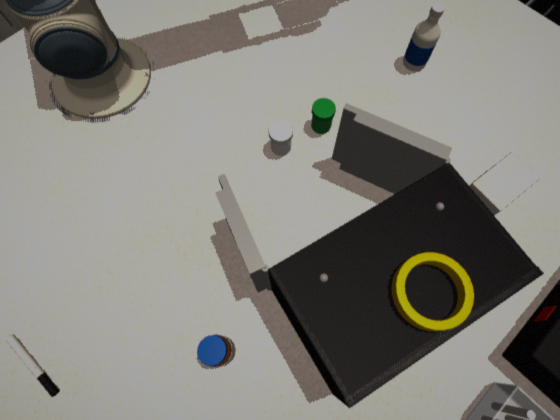

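View pics/top0.png

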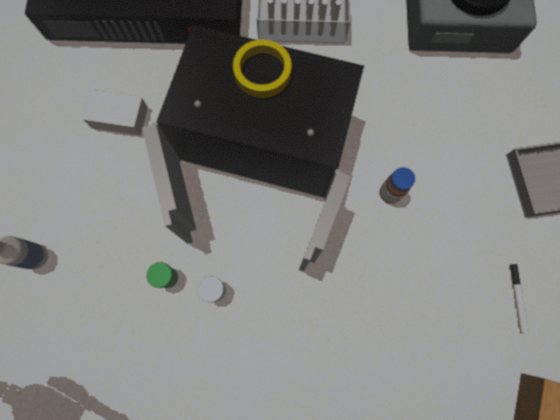

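Both views show the cabinet with its doors open. In the top view the left door runs from about (150,127) to (170,228) and the right door from about (343,175) to (305,265). Jar candidates in the top view are the clear jar with white lid at (211,289), green at (160,274) and brown with blue lid at (403,178). I choose the clear one, and check it in a crop.

```bash
python3 - <<'E'
import cv2
a=cv2.imread("pics/top0.png")[110:310,130:380]; b=cv2.resize(a,None,fx=3,fy=3,interpolation=cv2.INTER_CUBIC)
b=cv2.convertScaleAbs(b,alpha=1.2,beta=20);cv2.imwrite("pics/topc.png",b)
a=cv2.imread("pics/scene0.png")[80:300,200:466]; b=cv2.resize(a,None,fx=2.7,fy=2.7,interpolation=cv2.INTER_CUBIC)
cv2.imwrite("pics/scec.png",cv2.convertScaleAbs(b,alpha=1.2,beta=20))
E
```

```text
(no output)
```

View pics/topc.png

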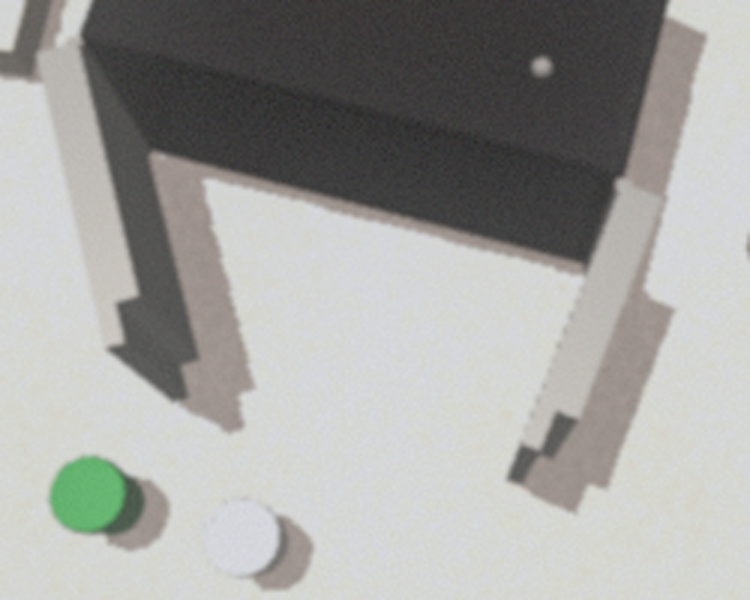

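View pics/scec.png

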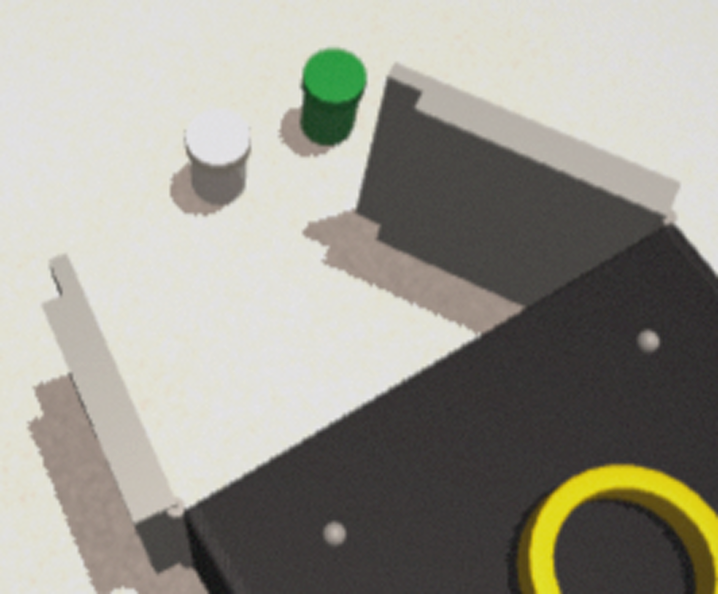

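```bash
cat > h.py <<'E'
import numpy as np
from bench import camera_params
def ray(n,u,v):
    p=camera_params(n);T=np.array(p["cam_to_world"]);d=T[:3,:3]@np.linalg.inv(p["intrinsics"])@[u,v,1];return T[:3,3],d
def onz(n,u,v,z):
    o,d=ray(n,u,v);return o+d*(z-o[2])/d[2]
def tri(a,b):
    o1,d1=ray("top",*a);o2,d2=ray("scene",*b)
    s=np.linalg.lstsq(np.c_[d1,-d2],o2-o1,rcond=None)[0];p,q=o1+d1*s[0],o2+d2*s[1];return (p+q)/2,np.linalg.norm(p-q)
E
python3 - <<'E'
from h import *
T=lambda u,v:(130+u/3,110+v/3)
S=lambda u,v:(200+u/2.7,80+v/2.7)
P={"cabFL":((85,38),(668,222)),"cabFR":((625,180),(188,512)),"Ltip":((107,347),(397,64)),"Lstep":((135,296),(420,93)),"LouterHinge":((40,60),(680,183)),
"Rtip":((527,444),(53,262)),"RstepOut":((580,412),(45,303)),"RouterHinge":((660,198),(137,520)),"RinnerHinge":((615,180),(180,508)),"lid":((243,538),(218,137)),"green":((88,495),(334,76))}
for k,(a,b) in P.items():
    t,e=tri(T(*a),S(*b)); z=.066 if k in("lid","green") else .18
    print(k,t.round(3),round(e,4),onz("top",*T(*a),z).round(3),onz("scene",*S(*b),z).round(3))
g=lambda k,z=.18:(onz("top",*T(*P[k][0]),z)+onz("scene",*S(*P[k][1]),z))[:2]/2
L,R=g("cabFL"),g("cabFR");O=(L+R)/2;y=(L-R)/np.linalg.norm(L-R);x=np.array([y[1],-y[0]])
print("width",np.linalg.norm(L-R),"O",O,"x",x,"yaw",np.degrees(np.arctan2(x[1],x[0])))
for k in P:
    q=g(k,.066 if k in("lid","green") else .18)-O;print(k,(q@x).round(3),(q@y).round(3))
E
```

```text
cabFL [0.673 0.248 0.181] 0.0038 [0.672 0.247 0.18 ] [0.674 0.251 0.18 ]
cabFR [ 0.601 -0.057  0.173] 0.0072 [ 0.596 -0.059  0.18 ] [ 0.603 -0.054  0.18 ]
Ltip [0.495 0.22  0.179] 0.0045 [0.494 0.217 0.18 ] [0.496 0.221 0.18 ]
Lstep [0.522 0.205 0.191] 0.0074 [0.522 0.205 0.18 ] [0.52  0.216 0.18 ]
LouterHinge [0.662 0.275 0.177] 0.0064 [0.658 0.271 0.18 ] [0.664 0.276 0.18 ]
Rtip [ 0.449 -0.009  0.176] 0.0025 [ 0.449 -0.007  0.18 ] [ 0.45  -0.011  0.18 ]
RstepOut [ 0.467 -0.033  0.184] 0.0041 [ 0.467 -0.035  0.18 ] [ 0.466 -0.03   0.18 ]
RouterHinge [ 0.587 -0.077  0.179] 0.0031 [ 0.587 -0.078  0.18 ] [ 0.588 -0.075  0.18 ]
RinnerHinge [ 0.598 -0.055  0.174] 0.0009 [ 0.596 -0.053  0.18 ] [ 0.599 -0.056  0.18 ]
lid [0.404 0.159 0.063] 0.0044 [0.402 0.156 0.066] [0.406 0.159 0.066]
green [0.426 0.255 0.062] 0.0034 [0.425 0.252 0.066] [0.428 0.254 0.066]
width 0.314447586083216 O [0.63647083 0.09628976] x [ 0.97253156 -0.23277106] yaw -13.460270868202914
cabFL -0.0 0.157
cabFR -0.0 -0.157
Ltip -0.166 0.087
Lstep -0.139 0.084
LouterHinge -0.018 0.178
Rtip -0.157 -0.146
RstepOut -0.136 -0.165
RouterHinge -0.007 -0.18
RinnerHinge -0.003 -0.156
lid -0.24 0.006
green -0.24 0.104
```

Crop check: the clear jar with white lid (top crop (243,538)) and the door edges are confirmed. The points triangulate to z of about 0.18 (doors) and 0.065 (lid). Now the waypoints.

```bash
cat >> h.py <<'E'
O=np.array([.6365,.0963]);X=np.array([.9725,-.2328]);Y=np.array([.2328,.9725])
w=lambda a,b:O+a*X+b*Y
def push(side,th,r=.11,gap=0):
    s=1 if side=="R" else -1
    u=np.array([-np.sin(th),s*np.cos(th)]);n=np.array([-np.cos(th),-s*np.sin(th)])
    return w(*(np.array([0,-.16*s])+r*u+(.024+.011*np.cos(th)+.0145*np.sin(th)+gap)*n))
E
python3 - <<'E'
from h import *
for s,t0 in(("R",1.47),("L",1.03)):
    print(s,"approach",push(s,t0,gap=.03).round(3))
    p=None
    for th in np.linspace(t0,0,11 if s=="R" else 8):
        q=push(s,th);print(round(th,2),q.round(3),"" if p is None else ((q-p)/.03).round(2));p=q
E
```

```text
R approach [ 0.472 -0.089]
1.47 [ 0.482 -0.06 ] 
1.32 [ 0.483 -0.044] [0.02 0.53]
1.18 [ 0.486 -0.028] [0.1  0.54]
1.03 [ 0.491 -0.012] [0.18 0.53]
0.88 [0.499 0.003] [0.27 0.51]
0.74 [0.51  0.017] [0.35 0.47]
0.59 [0.523 0.03 ] [0.43 0.42]
0.44 [0.537 0.04 ] [0.5  0.35]
0.29 [0.554 0.048] [0.55 0.27]
0.15 [0.572 0.054] [0.6  0.18]
0.0 [0.591 0.056] [0.63 0.08]
L approach [0.547 0.288]
1.03 [0.556 0.259] 
0.88 [0.556 0.242] [ 0.01 -0.57]
0.74 [0.559 0.224] [ 0.1  -0.58]
0.59 [0.565 0.207] [ 0.19 -0.57]
0.44 [0.574 0.191] [ 0.28 -0.54]
0.29 [0.585 0.177] [ 0.37 -0.49]
0.15 [0.598 0.164] [ 0.45 -0.43]
0.0 [0.614 0.153] [ 0.52 -0.35]
```

Emit:
{"api": "arm_command", "payload": {
  "commands": [
    {"x": 0, "y": -1, "z": 0.3, "turn": 1},
    {"x": 0.4, "y": -1},
    {"x": 0.4, "y": -1},
    {"x": 0.4, "y": -1},
    {"x": 0.4, "y": -1},
    {"x": 0.4, "y": -1},
    {"x": 0.4, "y": -1},
    {"x": 0.4, "y": -1},
    {"x": 0.4, "y": -1},
    {"x": 0.4, "y": -1},
    {"x": 0.4, "y": -1},
    {"x": 0.4, "y": -1},
    {"x": 0.4, "y": -1},
    {"x": 0.4, "y": -1},
    {"x": 0.4, "y": -1},
    {"x": 0.4, "y": -1},
    {"x": 0.4, "y": -1},
    {"x": 0.4, "y": -1},
    {"x": 0.4, "y": -1},
    {"x": 0.4, "y": -1}
  ],
  "claw": 255
}}

```text
invalid input
```

Emit:
{"api": "arm_command", "payload": {
  "commands": [
    {"x": 0, "y": -1, "z": 0.3, "turn": 1},
    {"x": 0.4, "y": -1, "z": 0, "turn": 0}
  ],
  "claw": 255
}}

```text
t: 0.3
tcp_pos: [0.2336, 0.4971, 0.2622]
ee_rot: [-0.367, -3.119, 0.001]
force: [0.8, -0.6, 0.6]
gripper_width: 0.0591
gripper_force: 0.0
```

All four keys are needed in each row.

Emit:
{"api": "arm_command", "payload": {
  "commands": [
    {"x": 0.4, "y": -1, "z": 0, "turn": 0},
    {"x": 0.4, "y": -1, "z": 0, "turn": 0},
    {"x": 0.4, "y": -1, "z": 0, "turn": 0},
    {"x": 0.4, "y": -1, "z": 0, "turn": 0},
    {"x": 0.4, "y": -1, "z": 0, "turn": 0},
    {"x": 0.4, "y": -1, "z": 0, "turn": 0},
    {"x": 0.4, "y": -1, "z": 0, "turn": 0},
    {"x": 0.4, "y": -1, "z": 0, "turn": 0},
    {"x": 0.4, "y": -1, "z": 0, "turn": 0},
    {"x": 0.4, "y": -1, "z": 0, "turn": 0},
    {"x": 0.4, "y": -1, "z": 0, "turn": 0},
    {"x": 0.4, "y": -1, "z": 0, "turn": 0},
    {"x": 0.4, "y": -1, "z": 0, "turn": 0},
    {"x": 0.4, "y": -1, "z": 0, "turn": 0},
    {"x": 0.4, "y": -1, "z": 0, "turn": 0},
    {"x": 0.4, "y": -1, "z": 0, "turn": 0},
    {"x": 0.4, "y": -1, "z": 0, "turn": 0},
    {"x": 0.4, "y": -1, "z": 0, "turn": 0},
    {"x": 0.4, "y": -1, "z": 0, "turn": 0},
    {"x": 0.4, "y": -1, "z": 0, "turn": 0}
  ]
}}

```text
t: 2.3
tcp_pos: [0.4746, -0.1041, 0.2618]
ee_rot: [-0.377, -3.118, -0.0]
force: [0.6, -0.3, 0.4]
gripper_width: 0.0001
gripper_force: 0.0
```

Emit:
{"api": "arm_command", "payload": {
  "commands": [
    {"x": 0, "y": 0, "z": 0, "turn": 0},
    {"x": 0, "y": 0, "z": 0, "turn": 0}
  ]
}}

```text
t: 2.5
tcp_pos: [0.4742, -0.103, 0.2616]
ee_rot: [-0.378, -3.117, -0.001]
force: [-0.4, 1.2, -0.4]
gripper_width: -0.0001
gripper_force: 0.0
```

Emit:
{"api": "arm_command", "payload": {
  "commands": [
    {"x": 0, "y": 0, "z": -1, "turn": 0},
    {"x": 0, "y": 0, "z": -1, "turn": 0},
    {"x": 0, "y": 0, "z": -1, "turn": 0},
    {"x": 0, "y": 0, "z": -0.5, "turn": 0},
    {"x": 0, "y": 0, "z": 0, "turn": 0},
    {"x": 0.1, "y": 0.5, "z": 0, "turn": 0},
    {"x": 0.1, "y": 0.5, "z": 0, "turn": 0},
    {"x": 0.1, "y": 0.4, "z": 0, "turn": 0},
    {"x": 0, "y": 0.5, "z": 0, "turn": 0},
    {"x": 0.1, "y": 0.5, "z": 0, "turn": 0},
    {"x": 0.2, "y": 0.5, "z": 0, "turn": 0}
  ]
}}

```text
t: 3.6
tcp_pos: [0.4935, -0.0155, 0.1599]
ee_rot: [0.376, 3.114, -0.002]
force: [0.5, -2.9, 2.7]
gripper_width: 0.0001
gripper_force: 1.6
```

Emit:
{"api": "arm_command", "payload": {
  "commands": [
    {"x": 0.2, "y": 0.5, "z": 0, "turn": 0},
    {"x": 0.3, "y": 0.5, "z": 0, "turn": 0},
    {"x": 0.4, "y": 0.4, "z": 0, "turn": 0},
    {"x": 0.5, "y": 0.35, "z": 0, "turn": 0},
    {"x": 0.5, "y": 0.3, "z": 0, "turn": 0},
    {"x": 0.5, "y": 0.2, "z": 0, "turn": 0},
    {"x": 0.3, "y": 0.1, "z": 0, "turn": 0},
    {"x": 0.3, "y": 0, "z": 0, "turn": 0},
    {"x": 0, "y": 0, "z": 0, "turn": 0}
  ]
}}

```text
t: 4.5
tcp_pos: [0.5833, 0.0548, 0.1576]
ee_rot: [0.376, 3.118, 0.0]
force: [0.2, 0.5, 0.4]
gripper_width: 0.0002
gripper_force: 0.0
```

Emit:
{"api": "arm_command", "payload": {
  "commands": [
    {"x": 0.15, "y": -0.03, "z": 0, "turn": 0},
    {"x": 0.15, "y": -0.03, "z": 0, "turn": 0},
    {"x": 0, "y": 0, "z": 0, "turn": 0}
  ]
}}

```text
t: 4.8
tcp_pos: [0.5882, 0.0538, 0.1571]
ee_rot: [-0.374, -3.11, -0.001]
force: [-16.2, 5.0, 4.4]
gripper_width: 0.0001
gripper_force: 0.0
```

```bash
python3 - <<'E'
from bench import *
import cv2
for n in("top",):
    cv2.imwrite(f"pics/{n}1.png",read_camera(n)[:,:,::-1])
print(get_obs()["force"],get_obs()["tcp_pos"])
E
```

```text
[-15.85796991   4.92048314   4.23699102] [0.58818671 0.05387008 0.15704437]
```

View pics/top1.png

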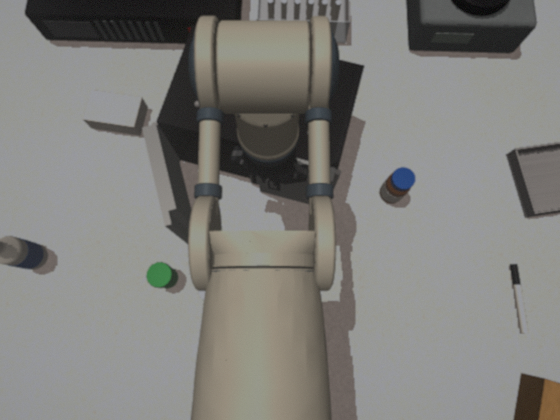

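The arm presses at 16 N against the firm stop, so the rebated door is home. The left door (150–170, 127–228) is unmoved. Now to the left door.

Emit:
{"api": "arm_command", "payload": {
  "commands": [
    {"x": -0.5, "y": 0.1, "z": 0, "turn": 0},
    {"x": -0.3, "y": 0, "z": 0.5, "turn": 0},
    {"x": 0, "y": 0, "z": 1, "turn": 0},
    {"x": 0, "y": 0, "z": 1, "turn": 0},
    {"x": 0, "y": 0, "z": 1, "turn": 0},
    {"x": 0, "y": 1, "z": 0, "turn": 0},
    {"x": 0, "y": 1, "z": 0, "turn": 0},
    {"x": 0, "y": 1, "z": 0, "turn": 0},
    {"x": 0, "y": 1, "z": 0, "turn": 0},
    {"x": -0.2, "y": 1, "z": 0, "turn": 0},
    {"x": -0.2, "y": 1, "z": 0, "turn": 0},
    {"x": -0.2, "y": 1, "z": 0, "turn": 0},
    {"x": 0, "y": 1, "z": 0, "turn": 0},
    {"x": 0, "y": 0.3, "z": 0, "turn": 0},
    {"x": 0, "y": 0, "z": 0, "turn": 0},
    {"x": 0, "y": 0, "z": 0, "turn": 0}
  ]
}}

```text
t: 6.45
tcp_pos: [0.5498, 0.304, 0.2629]
ee_rot: [0.377, 3.118, -0.0]
force: [-0.2, -0.2, 0.7]
gripper_width: -0.0004
gripper_force: 0.0
```

```bash
python3 - <<'E'
from bench import *
import cv2
cv2.imwrite("pics/s2.png",read_camera("scene")[:,:,::-1])
E
```

```text
(no output)
```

View pics/s2.png

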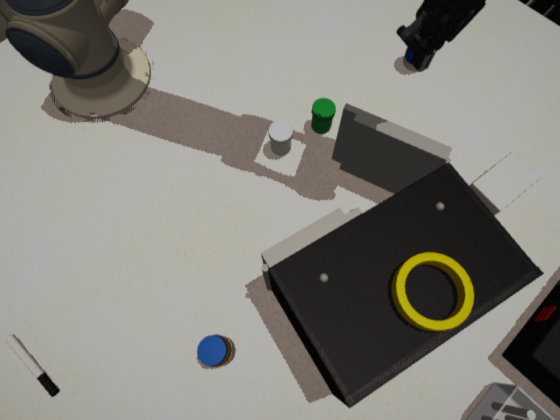

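The rebated door is flush in the front (262,260)–(358,210) and the jar is unmoved at (281,130). Next I descend outside the flanged door and push.

Emit:
{"api": "arm_command", "payload": {
  "commands": [
    {"x": 0, "y": 0, "z": -1, "turn": 0},
    {"x": 0, "y": 0, "z": -1, "turn": 0},
    {"x": 0, "y": 0, "z": -1, "turn": 0},
    {"x": 0, "y": 0, "z": -0.5, "turn": 0},
    {"x": 0, "y": 0, "z": 0, "turn": 0},
    {"x": 0, "y": -0.5, "z": 0, "turn": 0},
    {"x": 0.1, "y": -0.5, "z": 0, "turn": 0},
    {"x": 0.1, "y": -0.5, "z": 0, "turn": 0},
    {"x": 0, "y": -0.5, "z": 0, "turn": 0},
    {"x": 0.1, "y": -0.6, "z": 0, "turn": 0},
    {"x": 0.2, "y": -0.6, "z": 0, "turn": 0}
  ]
}}

```text
t: 7.6
tcp_pos: [0.5649, 0.2077, 0.1586]
ee_rot: [0.376, 3.117, 0.002]
force: [-0.0, 1.7, 2.7]
gripper_width: -0.0001
gripper_force: 1.3
```

Emit:
{"api": "arm_command", "payload": {
  "commands": [
    {"x": 0.3, "y": -0.5, "z": 0, "turn": 0},
    {"x": 0.4, "y": -0.5, "z": 0, "turn": 0},
    {"x": 0.45, "y": -0.4, "z": 0, "turn": 0},
    {"x": 0.4, "y": -0.3, "z": 0, "turn": 0},
    {"x": 0.2, "y": -0.1, "z": 0, "turn": 0},
    {"x": 0, "y": 0, "z": 0, "turn": 0}
  ]
}}

```text
t: 8.2
tcp_pos: [0.6125, 0.1556, 0.155]
ee_rot: [-0.372, -3.103, 0.002]
force: [-23.6, 2.4, 4.3]
gripper_width: 0.0002
gripper_force: 0.0
```

Firm stop at the predicted place. Back off and look.

Emit:
{"api": "arm_command", "payload": {
  "commands": [
    {"x": -0.5, "y": 0.1, "z": 0, "turn": 0},
    {"x": -0.5, "y": 0.1, "z": 0, "turn": 0},
    {"x": -0.5, "y": 0.2, "z": 1, "turn": 0},
    {"x": 0, "y": 0.5, "z": 1, "turn": 0},
    {"x": 0, "y": 0.5, "z": 1, "turn": 0},
    {"x": 0, "y": 1, "z": 0.5, "turn": 0},
    {"x": 0, "y": 1, "z": 0, "turn": 0},
    {"x": 0, "y": 1, "z": 0, "turn": 0},
    {"x": 0, "y": 1, "z": 0, "turn": 0},
    {"x": 0, "y": 1, "z": 0, "turn": 0},
    {"x": 0, "y": 0, "z": 0, "turn": 0},
    {"x": 0, "y": 0, "z": 0, "turn": 0},
    {"x": 0, "y": 0, "z": 0, "turn": 0}
  ]
}}

```text
t: 9.5
tcp_pos: [0.5726, 0.3461, 0.2618]
ee_rot: [-0.378, -3.119, 0.002]
force: [0.1, -0.2, 0.3]
gripper_width: 0.0
gripper_force: 0.0
```

```bash
python3 - <<'E'
from bench import *
import cv2,numpy as np
a=read_camera("scene")[:,:,::-1];b=read_camera("top")[:,:,::-1]
c=np.hstack([cv2.resize(a[80:300,230:470],(400,367)),cv2.resize(b[80:330,130:380],(367,367))])
cv2.imwrite("pics/end.png",cv2.convertScaleAbs(c,alpha=1.2,beta=20));print(get_obs()["force"])
E
```

```text
[ 1.00056247  0.12525369 -0.19932466]
```

View pics/end.png

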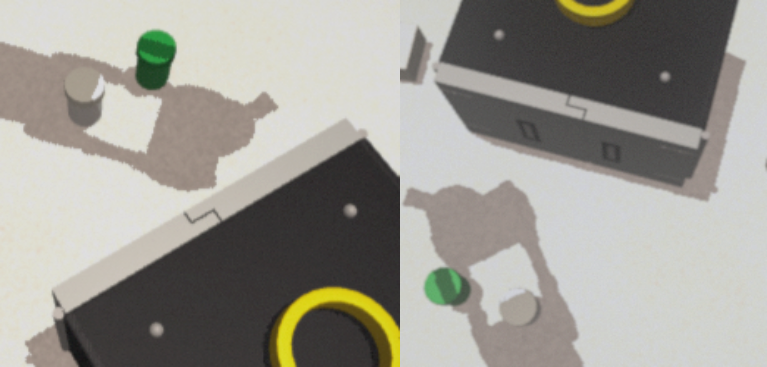

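Both doors are flush, with the flange lapped over at the joint (top crop (577,105)). The clear jar stands in its place at (519,306) and the arm is clear of everything.

```bash
python3 -c "
from bench import *
print(sign_off())"
```

```text
the job is handed in; nothing more can be done
None
```

The job is handed in: I shut the rebated door first, then the flanged door lapping over it, both against their stops; the clear jar is still standing where it was, and the arm is clear (about 10 s of the 48 s used).

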